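# Stop the dry-block heater rocking with a wedge

## Task

The dry-block heater rocks because its front-left foot (as the robot sees it) is short. With the fingertips only, gently press the top of the heater over that foot to feel it rock, then push the grey wedge along the bench, thin end first, under the short foot until it is just snug, and press the same corner again to feel that it no longer rocks. Do not pick anything up, shove the heater out of its place or disturb the other things, and finish clear of everything with the wedge left in place.

Things in the scene. Friction and masses are not known exactly. Their poses are not given: they have to be found in the camera images.
- heater: White box heater, 198 x 198 mm, about 1.6 kg, loose on four domed rubber feet 150 mm apart. Origin: on the bench straight below the short front-left foot; x to its back, y to its left, z up. The box covers x -24 to 174, y -174 to 24 mm; underside 26 mm, flat top 92 mm above the bench. An aluminium block (x 39 to 151, y -151 to -39) rises to 120 mm. It starts level, on the three good feet.
- press_spot (a point): The place to press: point on the flat top straight above the short foot, 92 mm up when level. Only 1 to 2 N here, pressed slowly, tips the heater about the line through its front-right and back-left feet until the short foot meets the bench (5 to 9 mm lower, 0.05 to 0.09 rad); released, it falls back level. With the wedge snug it stays. 6 to 10 N is a good test; over 40 N is too hard.
- foot_ball (a point): Centre of the rubber ball, 12 mm radius, that is the underside of the short front-left foot; 24 mm in from the heater's front and left faces. The foot hangs 5 to 9 mm above the bench, different each time. When the wedge meets it the push force rises steeply: 4 to 6 N is snug; from roughly 12 N the heater starts to slide or to be jacked up.
- wedge: Plain grey plastic wedge lying in front of the short foot, thin end towards it. 130 mm long (x), 45 mm wide (y), 90 g. Origin: centre of its flat underside; x points to the thin end (3 mm high, x = +65 mm); the thick end (x = -65 mm) is an upright flat face 22 mm high, the place to push; under 1 N slides it. When snug it sticks 60 to 95 mm out of the heater's front and stays put.
- wedge_slope: The even sloping top face of the wedge (0.146 mm rise per mm), with thin rubber cross strips. Origin: middle of the slope, 12.5 mm above the bench; z square to the slope, x down the slope to the thin end. The foot touches it when foot_ball is 12 mm along z from this face.
- microplate: Clear plastic well plate 127 x 85 x 14 mm lying right of the wedge; leave alone. Origin: centre of its underside.
- timer: White bench timer 60 x 60 x 20 mm lying left of the wedge; leave alone. Origin: centre of its underside.
- vial: Small capped vial, 26 mm across and 45 mm high, standing near the left face of the heater; leave alone. Origin: centre of its underside.
- tip_rack: Green pipette-tip rack 120 x 85 x 56 mm at the front right; leave alone. Origin: centre of its underside.
- reagent: Glass bottle with blue cap, 64 mm across, 140 mm high, on the left; leave alone. Origin: centre of its underside.
- beaker: Glass beaker 72 mm across, 90 mm high, on the left; leave alone. Origin: centre of its underside.
- tube_rack: Blue tube rack block 90 x 160 x 40 mm at the front left; leave alone. Origin: centre of its underside.
Mind the look-alikes: they are no part of the job. Of the things shaped like the wedge, the grey one is meant.

How it is judged:
On the way, in this order (a step that is already met when the one before it is completed fails the run):
1. the corner over the short foot is pressed from above and the heater is felt to rock (its top tips by more than 0.025 rad) (contact force between the fingers and heater above 1 N and z of the grasp point in the frame of heater above 0.088 m and horizontal distance between the grasp point and press_spot below 0.04 m and angle between heater's own z axis and vertical above 0.025 rad), for 0.1 s.
2. the wedge is under the short foot, snug (less than about 1 mm between foot and slope), with the heater level (x of foot_ball in the frame of wedge between -0.058 and 0.06 m and y of foot_ball in the frame of wedge between -0.02 and 0.02 m and z of foot_ball in the frame of wedge_slope below 0.0132 m and angle between heater's own z axis and vertical below 0.01 rad), for 0.2 s.
3. the same corner is pressed again with more than 4 N and the heater does not rock (tilt under 0.010 rad) (all of step 2 and contact force between the fingers and heater above 4 N and z of the grasp point in the frame of heater above 0.088 m and horizontal distance between the grasp point and press_spot below 0.04 m), for 0.3 s.
At the end, for the whole second after the job is handed in: The wedge lies flat on the bench under the short foot (foot within 20 mm of the wedge's middle line and over its slope, less than 1.2 mm between foot and slope), the heater is level within 0.010 rad, within 25 mm of where it stood, and all is at rest (all of step 2 and distance of heater from where it was at the start of the episode below 0.025 m and height (world z) of wedge below 0.003 m and angle between wedge's own z axis and vertical below 0.03 rad and linear speed of each of wedge, heater below 0.01 m/s and angular speed of heater below 0.05 rad/s); the robot touches nothing.
It fails at once if the wedge is lifted or carried (height (world z) of wedge above 0.02 m or angle between wedge's own z axis and vertical above 0.4 rad).
It fails at once if the heater is shoved more than 25 mm or lifted (distance of heater from where it was at the start of the episode above 0.025 m or angle between heater's own z axis and vertical above 0.16 rad).
It fails at once if the heater is pressed harder than 40 N (contact force between any of the fingers, the arm and heater above 40 N).
It fails at once if another thing on the bench is moved more than 30 mm (distance of any of microplate, timer, vial, tip_rack, reagent, beaker, tube_rack from where it was at the start of the episode above 0.03 m).
It also fails if it takes over 51 s, if anything falls off the work surface, if the arm or the gripper's body presses on something with over 40 N, if the wrist force passes 120 N, or if a joint passes its speed limit or range.

## Robot

A 7-joint arm with a two-finger parallel gripper is mounted at the origin on the work surface. World frame = base frame: x ahead of the robot, y to its left, z up, the work surface at z = 0. Lengths are in m, angles in rad, forces in N, time in s.
With the tool pointing down it reaches from about 0.4 to 0.85 m from the base axis. Payload 4.5 kg.
Tool frame: the origin (TCP) lies between the finger pads; the fingertips stand 17 mm ahead of it and the grasp point (between the pads) lies 2 mm behind it (env.tips_ahead is the distance from the TCP to the fingertips, in m); z points along the fingers, y is the direction in which the jaws open and shut (so a half turn about z gives the same grasp; the last joint's range is limited). The gripper opens to 85 mm and grips with 20 to 120 N. Pads are 22 mm wide; open, the fingers measure 114 mm over their backs; the gripper's body (76 mm by 85 mm) begins 54 mm behind the grasp point. The pads swing forward as they close: fully open they stand 13 mm farther back than shut.
Start: joints at [1.166, 0.689, -0.195, 1.565, 0.157, 0.902, -0.215], TCP at [0.266, -0.566, 0.248] pointing down, gripper open.
Joint ranges: [-3.01, 3.01], [-0.46, 2.08], [-1.47, 1.51], [0.13, 2.56], [-1, 4.14], [0.04, 2.09], [-2.66, 2.66]. Speed limits (rad/s): [2.57, 2.57, 3.14, 3.14, 3.14, 3.14, 3.14].

## Interface

Orientations are given as a unit quaternion [x, y, z, w].
In Python, from workcell import env gives the robot as it stands. The module is installed in compiled form; this text tells all that it offers.
- The arm moves only by the shell command python3 -m handwheel 'ROWS' [FORCE]. ROWS is JSON, a list of rows, each an object of numbers: "tx", "ty", "tz": the shift along the tool's x, y, z in cm; "wx", "wy", "wz": the turn, a rotation vector about the tool's x, y, z in rad; "hand": the closure, from -1 (fully open) to 1 (shut). In form: [{"tx": .., "ty": .., "tz": .., "wx": .., "wy": .., "wz": .., "hand": ..}, ...]. A call has 1 to 10 rows; each row is the pose to reach, as a shift and turn from the pose commanded when the call began, along the tool's axes at that moment; what a row does not reach only later rows make up. A row lasts 1/12 s, in which the tool goes at most 41.7 mm and 7.16 degrees, less where a joint would pass 70% of its speed; a pose out of reach is approached as far as the arm can. A call with a gripper value outside its range is refused whole. The fingers move at their own pace and stop on an object; FORCE is the grip in N (left out, the last holds). Time passes only in rows, so rows that repeat a pose let the fingers close. It gives the time, the measured TCP pose, the force and the opening at its end, in the units of the state.
- env.get_state(): the state, without advancing time (a new reading comes with each control period).
- env.read_camera(name): name is "side" or "top" or "wrist"; returns (picture, depth): 384x512x3 uint8, red, green, blue; 384x512 float32, m along the optical axis (not along the pixel's ray), 0 where there is no reading.
- env.camera_params(name): a dict with "vertical_fov" (degrees; the focal length in pixels is half the picture's height over the tangent of half this angle, whatever the lens; pixels are square), "cx", "cy" (the principal point, pixels), "cam_to_world" (4x4, takes a point from camera to world coordinates); the wrist camera has in their place "T_tool_cam" (4x4, takes a point from camera to tool coordinates, whose origin is the TCP and whose axes are the flange's). Camera axes: x right, y down, z forward; pixel columns grow to the right and rows downward; lengths in m; the calibration is good to about 2 mm. A picture is of the moment at which its call begins: read the wrist's pose just before it. camera_params takes no time and is no camera call.
- env.finish_job(): hands the job in, once; it reports no verdict.
The state is a dict: "time": time; "q": joint angles; "qvel": joint speeds; "tau": joint torques, N m; "ee_pos": TCP position; "eef_rot": TCP orientation; "wrist_force": force on the tool from outside, world axes, zero at the start; "moment": the same for the moment, N m; "gripper_width": opening from 0.0 (shut) to 1.0 (fully open).
Only numpy, scipy, OpenCV 4.12 (cv2) and the standard library are available. Lean on these libraries where they do the work, as an engineer would, in place of code of your own. Each camera call takes 0.05 s, during which the arm holds its last target.

## Working session

There is one attempt and no reset: what is moved stays moved. The work goes in short steps, Python scripts to look and compute and a shell command to move; the robot and the scene stay as the last step left them, time stands still between calls to the robot, and variables do not carry over. Pictures are saved under pics/ and viewed, and the job is handed in when it is done.

```bash
mkdir -p pics
cat > h.py <<'E'
import numpy as np,cv2
from workcell import env
def cam(n):
    s=env.get_state(); p,d=env.read_camera(n); c=env.camera_params(n)
    f=p.shape[0]/2/np.tan(np.radians(c['vertical_fov'])/2)
    if 'cam_to_world' in c: T=np.array(c['cam_to_world'])
    else:
        from scipy.spatial.transform import Rotation as R
        W=np.eye(4);W[:3,:3]=R.from_quat(s['eef_rot']).as_matrix();W[:3,3]=s['ee_pos'];T=W@np.array(c['T_tool_cam'])
    return p,d,f,c['cx'],c['cy'],T
def save(n,name):
    p,d,f,cx,cy,T=cam(n); cv2.imwrite(f'pics/{name}.png',p[...,::-1]); np.savez(f'{name}.npz',p=p,d=d,f=f,cx=cx,cy=cy,T=T)
def ld(name):
    z=np.load(f'{name}.npz'); return z
def px(z,u,v,h=None):
    T=z['T'];r=np.array([(u-z['cx'])/z['f'],(v-z['cy'])/z['f'],1.])
    if h is None: return (T@np.r_[r*z['d'][int(round(v)),int(round(u))],1])[:3]
    w=T[:3,:3]@r; return T[:3,3]+w*(h-T[2,3])/w[2]
def proj(z,P):
    c=np.linalg.inv(z['T'])@np.r_[P,1]; return c[0]/c[2]*z['f']+z['cx'],c[1]/c[2]*z['f']+z['cy']
E
python3 - <<'E'
from h import *
print(env.get_state())
for n in('top','side','wrist'): save(n,n+'0')
for n in('top0','side0'): print(ld(n)['T'])
E
```

```text
{'time': 0.0, 'q': array([ 1.16578883,  0.69000648, -0.19452732,  1.56636809,  0.15732685,
        0.90248895, -0.21510412]), 'qvel': array([-7.13386457e-04,  1.18710623e-03,  5.32358923e-05,  4.77111038e-04,
       -2.07458574e-04, -6.14278981e-04, -1.52754409e-03]), 'tau': array([ 1.19020788e-03, -5.39611101e+01, -1.26677647e+00, -1.58545429e+01,
        8.96864512e-03,  9.45293054e-03, -1.09999255e-05]), 'ee_pos': array([ 0.26522754, -0.56523891,  0.24746391]), 'eef_rot': array([ 9.76014973e-01,  2.17701386e-01, -2.74671545e-04, -8.96360217e-04]), 'wrist_force': array([ 0.03854489, -0.69383512,  0.29400768]), 'moment': array([ 0.07388807, -0.02734857,  0.04087439]), 'gripper_width': 1.0005814242920987}
[[-9.02560343e-03 -9.81713107e-01  1.90152342e-01  1.77737075e-01]
 [-9.99958855e-01  8.68806787e-03 -2.60865557e-03  3.05600430e-03]
 [ 9.08894910e-04 -1.90168063e-01 -9.81751130e-01  1.77367548e+00]
 [ 0.00000000e+00  0.00000000e+00  0.00000000e+00  1.00000000e+00]]
[[-0.95749507 -0.16907702  0.23370098  0.25656107]
 [-0.28763746  0.49890709 -0.81753068  0.91621935]
 [ 0.02163057 -0.85000275 -0.52633396  0.66340056]
 [ 0.          0.          0.          1.        ]]
```

View pics/top0.png

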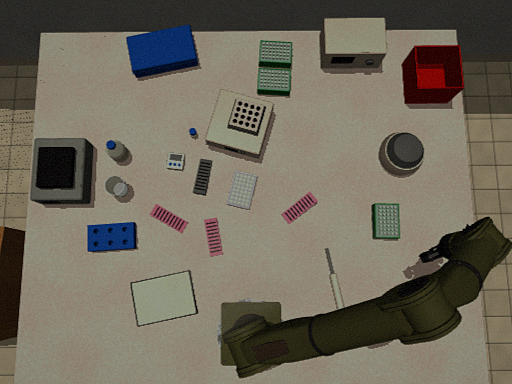

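View pics/side0.png

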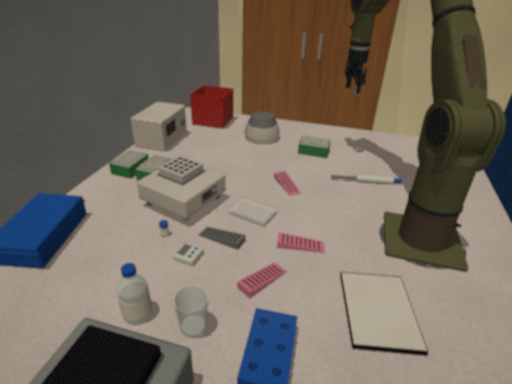

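```bash
python3 -c "
import cv2
a=cv2.imread('pics/top0.png');cv2.imwrite('pics/top0c.png',cv2.resize(a[150:300,130:330],None,fx=4,fy=4,interpolation=2))"
```

```text
(no output)
```

View pics/top0c.png

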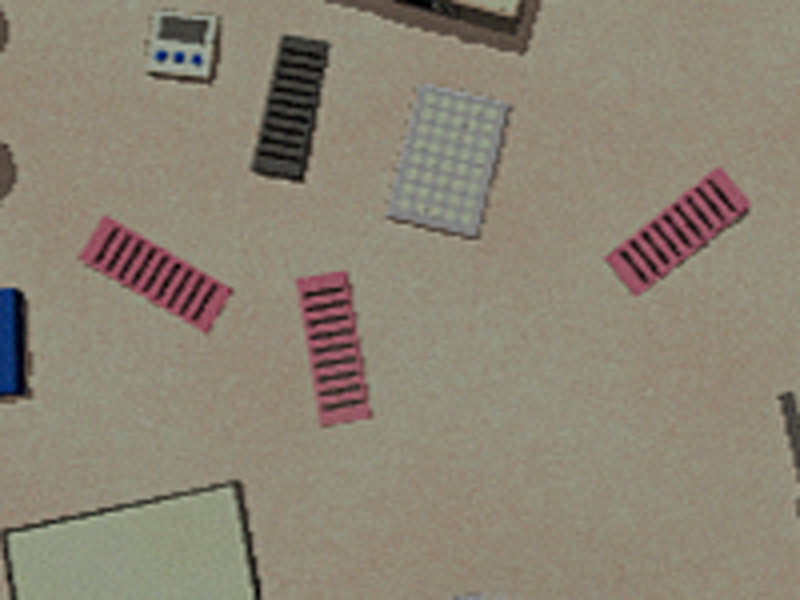

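```bash
python3 -c "
import cv2
a=cv2.imread('pics/top0.png');cv2.imwrite('pics/top0d.png',cv2.resize(a[80:220,160:290],None,fx=6,fy=6,interpolation=2)[:600])"
python3 - <<'E'
from h import *
z=ld('top0')
d=z['d']
for (u,v) in [(215,140),(246,116),(203,185),(203,165),(260,150),(210,148),(300,250)]: print(u,v,px(z,u,v).round(3))
# segment top
vv,uu=np.mgrid[85:165,195:285]
P=np.array([px(z,u,v) for u,v in zip(uu.ravel(),vv.ravel())])
m=(abs(P[:,2]-.092)<.008)
print(m.sum()); print(cv2.minAreaRect(P[m][:,:2].astype(np.float32)), cv2.boxPoints(cv2.minAreaRect((P[m][:,:2]).astype(np.float32))))
E
```

```text
215 140 [0.654 0.119 0.096]
246 116 [0.732 0.01  0.121]
203 185 [0.51  0.167 0.014]
203 165 [0.587 0.169 0.   ]
260 150 [ 0.624 -0.038  0.066]
210 148 [ 0.651  0.143 -0.001]
300 250 [ 0.277 -0.176  0.003]
2052
((0.7237765789031982, 0.035743579268455505), (0.19815966486930847, 0.20086124539375305), 73.6949234008789) [[ 0.5995684  -0.03115523]
 [ 0.79235107 -0.08754738]
 [ 0.84798473  0.10264239]
 [ 0.6552021   0.15903454]]
```

View pics/top0d.png

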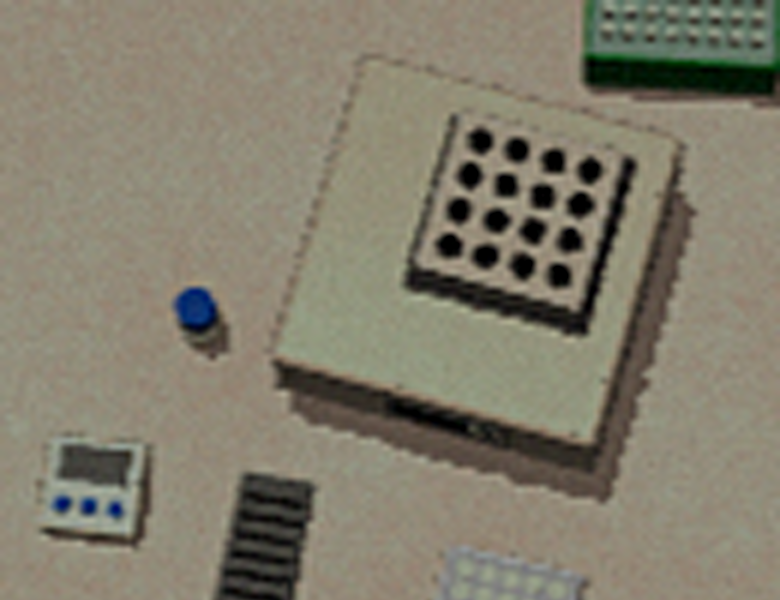

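View pics/wrist0.png

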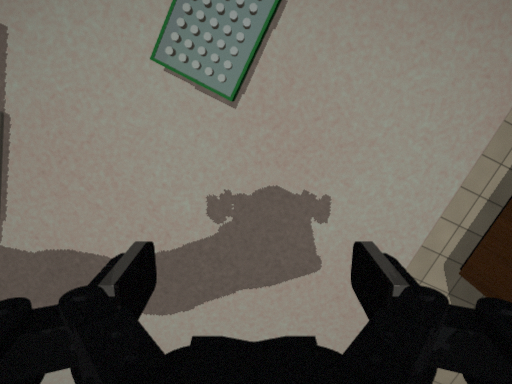

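Run:
```python
from h import *
print(np.array(env.camera_params('wrist')['T_tool_cam']).round(3),env.camera_params('wrist')['vertical_fov'],env.tips_ahead)
z=ld('top0')
B={'tl':(201,159,.003),'tr':(212,160.5,.003),'bl':(193,193,.022),'br':(205.5,195.5,.022),'timerBR':(183.5,170.5,.02),'timerTR':(184.5,153.5,.02),'mpTL':(234.5,171.5,.014),'mpBL':(227,205,.014),'vial':(193,131,.045)}
Q={k:px(z,*v) for k,v in B.items()}
for k in Q: print(k,Q[k].round(4))
thin=(Q['tl']+Q['tr'])/2;thick=(Q['bl']+Q['br'])/2
print(thin,thick,np.linalg.norm((thin-thick)[:2]),np.degrees(np.arctan2(*(thin-thick)[[1,0]])),np.linalg.norm(Q['bl']-Q['br']))
```

```text
[[-0.    -0.964 -0.265  0.068]
 [ 1.    -0.001  0.    -0.001]
 [-0.    -0.265  0.964 -0.126]
 [ 0.     0.     0.     1.   ]] 60.73149238483995 0.017
tl [0.6089 0.1757 0.003 ]
tr [0.603  0.1356 0.003 ]
bl [0.4802 0.2012 0.022 ]
br [0.4708 0.1566 0.022 ]
timerBR [0.5629 0.2366 0.02  ]
timerTR [0.6258 0.234  0.02  ]
mpTL [0.5589 0.0535 0.014 ]
mpBL [0.4372 0.0806 0.014 ]
vial [0.7025 0.2014 0.045 ]
[0.60594099 0.15568865 0.003     ] [0.47547177 0.17889293 0.022     ] 0.1325166289436564 -10.084747330312798 0.04552773901142453
```

```bash
python3 -m handwheel '[{"tx":2,"ty":-1.6,"wz":0.03,"hand":1},{"tx":5,"ty":-4.1,"wz":0.06,"hand":1},{"tx":8.1,"ty":-6.6,"wz":0.09,"hand":1},{"tx":11.2,"ty":-9.2,"wz":0.13,"hand":1},{"tx":14.3,"ty":-11.7,"wz":0.17,"hand":1},{"tx":17.4,"ty":-14.3,"wz":0.2,"hand":1},{"tx":20.5,"ty":-16.8,"wz":0.24,"hand":1},{"tx":23.6,"ty":-19.4,"wz":0.28,"hand":1},{"tx":26.7,"ty":-21.9,"wz":0.32,"hand":1},{"tx":29.8,"ty":-24.5,"wz":0.35,"hand":1}]' 30
cat > rel.py <<'E'
import sys
from h import *
from scipy.spatial.transform import Rotation as R
# target xyz, yaw of tool x deg -> rows
s=env.get_state();M=R.from_quat(s['eef_rot']).as_matrix()
t=np.array(list(map(float,sys.argv[1:4])));y=np.radians(float(sys.argv[4]))
G=np.array([[np.cos(y),np.sin(y),0],[np.sin(y),-np.cos(y),0],[0,0,-1]])
print('t',s['time'],'pos',s['ee_pos'].round(4),'yaw',np.degrees(np.arctan2(M[1,0],M[0,0])).round(2),'tilt z',M[:,2].round(4))
print('shift cm',(M.T@(t-s['ee_pos'])*100).round(2),'rot',R.from_matrix(M.T@G).as_rotvec().round(4),'F',s['wrist_force'].round(2))
E
python3 rel.py .60 .14 .25 -14
```

```text
t 0.15 pos [ 0.2653 -0.5654  0.2476] yaw 25.15 tilt z [-8.0e-04  1.3e-03 -1.0e+00]
shift cm [ 60.27 -49.63  -0.17] rot [-1.400e-03  6.000e-04  6.832e-01] F [0.31 0.9  0.52]validation failed for argument at $[0]...
```

```bash
python3 -m handwheel '[{"tx":2,"ty":-1.6,"tz":0,"wx":0,"wy":0,"wz":0.03,"hand":1},{"tx":5,"ty":-4.1,"tz":0,"wx":0,"wy":0,"wz":0.06,"hand":1},{"tx":8.1,"ty":-6.6,"tz":0,"wx":0,"wy":0,"wz":0.09,"hand":1},{"tx":11.2,"ty":-9.2,"tz":0,"wx":0,"wy":0,"wz":0.13,"hand":1},{"tx":14.3,"ty":-11.7,"tz":0,"wx":0,"wy":0,"wz":0.17,"hand":1},{"tx":17.4,"ty":-14.3,"tz":0,"wx":0,"wy":0,"wz":0.2,"hand":1},{"tx":20.5,"ty":-16.8,"tz":0,"wx":0,"wy":0,"wz":0.24,"hand":1},{"tx":23.6,"ty":-19.4,"tz":0,"wx":0,"wy":0,"wz":0.28,"hand":1},{"tx":26.7,"ty":-21.9,"tz":0,"wx":0,"wy":0,"wz":0.32,"hand":1},{"tx":29.8,"ty":-24.5,"tz":0,"wx":0,"wy":0,"wz":0.35,"hand":1}]' 30
python3 rel.py .60 .14 .25 -14
```

```text
time: 0.98
ee_pos: [0.4317, -0.2157, 0.2483]
eef_rot: [0.999, 0.043, -0.0, 0.0]
wrist_force: [1.1, 0.0, 0.7]
gripper_width: -0.001
t 0.9833 pos [ 0.4317 -0.2157  0.2483] yaw 4.96 tilt z [-0.e+00 -1.e-04 -1.e+00]
shift cm [ 19.85 -33.98  -0.18] rot [1.00e-04 0.00e+00 3.31e-01] F [1.1  0.02 0.74]
```

```bash
python3 -m handwheel '[{"tx":2,"ty":-3.4,"tz":0,"wx":0,"wy":0,"wz":0.03,"hand":1},{"tx":4,"ty":-6.8,"tz":0,"wx":0,"wy":0,"wz":0.06,"hand":1},{"tx":6,"ty":-10.2,"tz":0,"wx":0,"wy":0,"wz":0.1,"hand":1},{"tx":8,"ty":-13.6,"tz":0,"wx":0,"wy":0,"wz":0.13,"hand":1},{"tx":10,"ty":-17,"tz":0,"wx":0,"wy":0,"wz":0.17,"hand":1},{"tx":12,"ty":-20.4,"tz":0,"wx":0,"wy":0,"wz":0.2,"hand":1},{"tx":14,"ty":-23.8,"tz":0,"wx":0,"wy":0,"wz":0.23,"hand":1},{"tx":16,"ty":-27.2,"tz":0,"wx":0,"wy":0,"wz":0.27,"hand":1},{"tx":18,"ty":-30.6,"tz":0,"wx":0,"wy":0,"wz":0.3,"hand":1},{"tx":19.8,"ty":-34,"tz":0,"wx":0,"wy":0,"wz":0.33,"hand":1}]' 30
python3 rel.py .60 .14 .25 -14
python3 -c "
from h import *
save('wrist','wrist1');save('top','top1')"
```

```text
time: 1.82
ee_pos: [0.5988, 0.1409, 0.2481]
eef_rot: [0.993, -0.121, -0.0, 0.0]
wrist_force: [1.1, -1.4, 0.3]
gripper_width: 0.003
t 1.8167 pos [0.5988 0.1409 0.2481] yaw -13.88 tilt z [-1.e-04 -2.e-04 -1.e+00]
shift cm [ 0.13  0.06 -0.19] rot [ 0.0002 -0.      0.0021] F [ 1.05 -1.37  0.3 ]
```

View pics/wrist1.png

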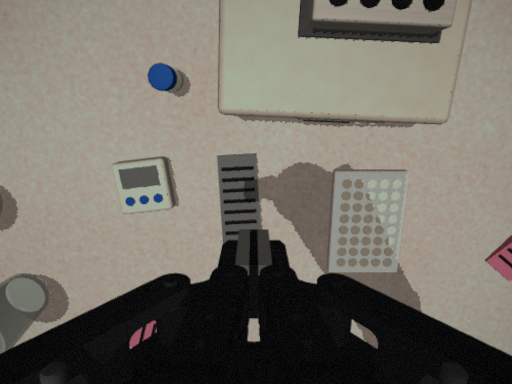

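Run:
```python
from h import *
z=ld('wrist1');f=lambda u,v,h:px(z,u,v,h).round(4)
FL=f(219.5,110.5,.092);FR=f(449,121.5,.092);L2=f(220,2,.092);print(FL,FR,L2,np.linalg.norm(FL-FR),np.degrees(np.arctan2(*-(FL-FR)[[0,1]]*[1,-1])), np.degrees(np.arctan2(*(L2-FL)[[1,0]])))
for p in [(218,155,.003),(257,153,.003),(222,240,.0146),(257.5,153,.003),(260,225,.0125)]: print(p,f(*p),px(z,p[0],p[1]).round(4))
for n,p in {'timerTR':(165,157,.02),'timerBR':(172,209,.02),'mpTL':(334,171,.014),'mpBL':(329,271,.014),'vial':(163,77,.045)}.items(): print(n,f(*p))
p=cv2.resize(z['p'][60:260,190:330],None,fx=4,fy=4,interpolation=2)[:600];cv2.imwrite('pics/w1c.png',p[...,::-1])
```

```text
[0.6639 0.155  0.092 ] [ 0.6086 -0.0307  0.092 ] [0.7422 0.133  0.092 ] 0.19375907720672084 -16.58311769568763 -15.693803147567706
(218, 155, 0.003) [0.6165 0.1791 0.003 ] [0.6163 0.1793 0.0015]
(257, 153, 0.003) [0.608  0.1353 0.003 ] [0.6078 0.1354 0.0012]
(222, 240, 0.0146) [0.5189 0.2    0.0146] [0.5134 0.2028 0.001 ]
(257.5, 153, 0.003) [0.6079 0.1348 0.003 ] [ 6.074e-01  1.349e-01 -1.000e-04]
(260, 225, 0.0125) [0.5258 0.1519 0.0125] [0.5264 0.1518 0.0142]
timerTR [0.6305 0.2333 0.02  ]
timerBR [0.5716 0.244  0.02  ]
mpTL [0.5693 0.056  0.014 ]
mpBL [0.4478 0.084  0.014 ]
vial [0.7065 0.2038 0.045 ]
```

View pics/w1c.png

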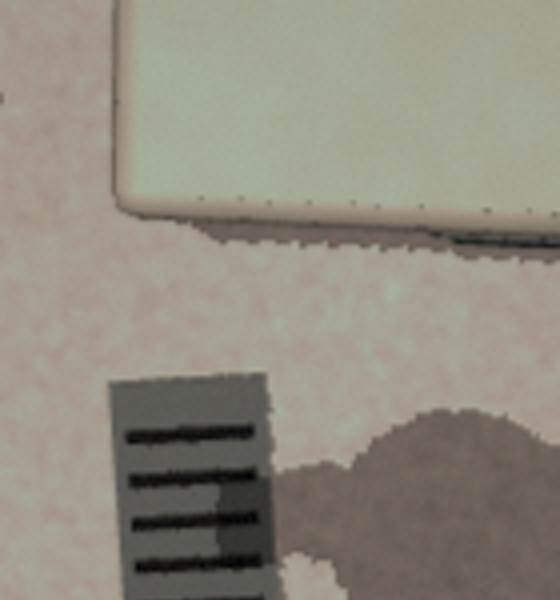

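Run:
```python
from h import *
s=env.get_state();print(s['ee_pos'],s['time'])
save('wrist','wrist2');z1=ld('wrist1');z=ld('wrist2')
g=lambda a:cv2.cvtColor(a['p'],cv2.COLOR_RGB2GRAY).astype(np.float32)
print(cv2.phaseCorrelate(g(z1)[:200],g(z)[:200]),z1['T'][:3,3],z['T'][:3,3])
t=ld('top1');t0=ld('top0')
# bench heights in both
for n,zz,us in(('w',z,[(100,50),(290,140),(60,200)]),('t',t0,[(220,210),(150,140),(300,150)])):
  for u in us: print(n,u,px(zz,*u).round(4))
for u in [(250,60),(300,100),(240,20)]: print('heater top',px(z,*u).round(4))
for u in [(225,105),(217,140),(245,150)]: print('heater top t',px(t0,*u).round(4))
```

```text
[0.59933466 0.1488699  0.24757205] 1.9167
((15.447632770278801, -0.5844104988889427), 0.2412836644053459) [0.66464096 0.12577457 0.37429085] [0.66509645 0.13364945 0.3737996 ]
w (100, 50) [0.7533 0.2821 0.0012]
w (290, 140) [0.6147 0.1055 0.0014]
w (60, 200) [6.072e-01 3.875e-01 1.000e-04]
t (220, 210) [0.4207 0.1059 0.0051]
t (150, 140) [ 0.6841  0.365  -0.0034]
t (300, 150) [ 0.6408 -0.1865 -0.0015]
heater top [0.6972 0.1308 0.0902]
heater top [0.6574 0.0978 0.0929]
heater top [0.7272 0.1317 0.0919]
heater top t [0.7848 0.0844 0.0865]
heater top t [0.6538 0.1117 0.0957]
heater top t [0.619  0.0146 0.0883]
```

Run:
```python
from h import *
save('wrist','wrist3');s=env.get_state();print(s['ee_pos'],np.abs(s['qvel']).max())
z=ld('wrist3');print(z['T'][:3,3])
p=cv2.resize(z['p'][60:260,190:330],None,fx=4,fy=4,interpolation=2)[:600];cv2.imwrite('pics/w3c.png',p[...,::-1])
cv2.imwrite('pics/w3.png',z['p'][...,::-1])
```

```text
[0.59795273 0.14039334 0.24757927] 0.04444525240966818
[0.66428722 0.12903429 0.37362976]
```

View pics/w3c.png

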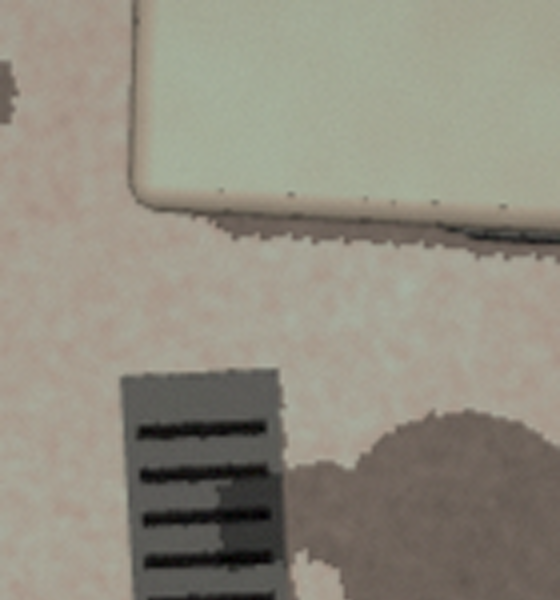

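View pics/w3.png

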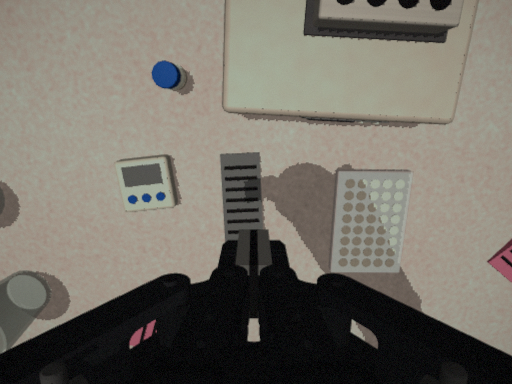

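Run:
```python
from h import *
z=ld('wrist3');f=lambda u,v,h:px(z,u,v,h).round(4)
FL=f(222.8,111.5,.092);FR=f(453,122.5,.092);L2=f(224.3,62,.092);print(FL,FR,np.linalg.norm(FL-FR),np.degrees(np.arctan2(*(L2-FL)[[1,0]])))
e=(FL-FR)/np.linalg.norm(FL-FR);print('yaw',np.degrees(np.arctan2(-e[0],e[1])))
a=f(220.3,154,.003);b=f(259.3,152.5,.003);print(a,b,np.linalg.norm(a-b))
c=f(223.5,210,.0115);d=f(262.5,190,.0085);print(c,d, np.degrees(np.arctan2(*(a-c)[[1,0]])),np.degrees(np.arctan2(*(b-d)[[1,0]])),np.degrees(np.arctan2(-(a-b)[0],(a-b)[1])))
for n,p in {'timerTR':(168,156,.02),'timerBR':(174,208,.02),'mpTL':(337,171,.014),'mpBL':(331,271,.014),'vial':(167,76,.045)}.items(): print(n,f(*p))
```

```text
[0.6618 0.1565 0.092 ] [ 0.6081 -0.0297  0.092 ] 0.1937888799699302 -16.61442448912643
yaw -16.087538527012708
[0.6162 0.18   0.003 ] [0.6076 0.1364 0.003 ] 0.044440072007142374
[0.553  0.1921 0.0115] [0.5652 0.1426 0.0085] -10.838444778868851 -8.319196649499753 -11.158222909291359
timerTR [0.6295 0.2336 0.02  ]
timerBR [0.5709 0.2448 0.02  ]
mpTL [0.5688 0.0564 0.014 ]
mpBL [0.4476 0.0842 0.014 ]
vial [0.7054 0.2042 0.045 ]
```

```bash
python3 -m handwheel '[{"tx":1.2,"ty":0,"tz":1.5,"wx":0,"wy":0,"wz":0,"hand":1},{"tx":3,"ty":-0.2,"tz":4,"wx":0,"wy":0,"wz":0,"hand":1},{"tx":5,"ty":-0.4,"tz":6.5,"wx":0,"wy":0,"wz":0,"hand":1},{"tx":6.5,"ty":-0.5,"tz":9,"wx":0,"wy":0,"wz":0,"hand":1},{"tx":7.5,"ty":-0.6,"tz":11,"wx":0,"wy":0,"wz":0,"hand":1},{"tx":7.7,"ty":-0.7,"tz":11.8,"wx":0,"wy":0,"wz":0,"hand":1},{"tx":7.7,"ty":-0.7,"tz":12.3,"wx":0,"wy":0,"wz":0,"hand":1},{"tx":7.7,"ty":-0.7,"tz":12.5,"wx":0,"wy":0,"wz":0,"hand":1},{"tx":7.7,"ty":-0.7,"tz":12.5,"wx":0,"wy":0,"wz":0,"hand":1},{"tx":7.7,"ty":-0.7,"tz":12.5,"wx":0,"wy":0,"wz":0,"hand":1}]' 30
python3 rel.py .676 .128 .109 -14
python3 -c "
from h import *
save('wrist','wrist4')"
```

```text
time: 2.85
ee_pos: [0.6749, 0.1275, 0.1248]
eef_rot: [0.993, -0.12, 0.001, -0.0]
wrist_force: [0.8, 0.7, 0.6]
gripper_width: -0.001
t 2.85 pos [0.6749 0.1275 0.1248] yaw -13.81 tilt z [ 1.6e-03  5.0e-04 -1.0e+00]
shift cm [ 0.1  -0.08  1.58] rot [-0.0008 -0.0014  0.0034] F [0.76 0.69 0.61]
```

View pics/wrist4.png

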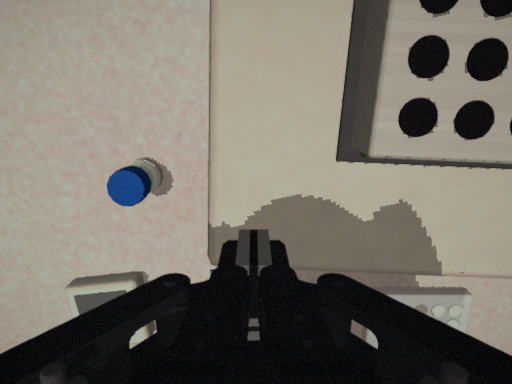

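```bash
python3 - <<'E'
from h import *
z=ld('wrist4');f=lambda u,v,h:px(z,u,v,h).round(4)
c=f(209,267,.092);print(c,c+.024*np.array([.684,-1.238,0]),f(210,20,.092),f(480,277,.092), f(337,161,.12))
print(proj(z,[.6749,.1275,.108]))
E
python3 -m handwheel '[{"tx":0,"ty":0,"tz":0.3,"wx":0,"wy":0,"wz":0,"hand":1},{"tx":0,"ty":0,"tz":0.6,"wx":0,"wy":0,"wz":0,"hand":1},{"tx":0,"ty":0,"tz":0.9,"wx":0,"wy":0,"wz":0,"hand":1},{"tx":0,"ty":0,"tz":1.1,"wx":0,"wy":0,"wz":0,"hand":1},{"tx":0,"ty":0,"tz":1.3,"wx":0,"wy":0,"wz":0,"hand":1},{"tx":0,"ty":0,"tz":1.4,"wx":0,"wy":0,"wz":0,"hand":1},{"tx":0,"ty":0,"tz":1.4,"wx":0,"wy":0,"wz":0,"hand":1}]'
```

```text
[0.6628 0.1561 0.092 ] [0.679216 0.126388 0.092   ] [0.7786 0.1227 0.092 ] [0.622  0.0151 0.092 ] [0.7098 0.0851 0.12  ]
(np.float64(255.48872755093416), np.float64(248.1122720945421))
time: 3.48
ee_pos: [0.6745, 0.1272, 0.1089]
eef_rot: [0.993, -0.12, -0.0, 0.0]
wrist_force: [0.0, 0.1, -0.1]
gripper_width: 0.003
```

```bash
python3 -m handwheel '[{"tx":0,"ty":0,"tz":0.1,"wx":0,"wy":0,"wz":0,"hand":1},{"tx":0,"ty":0,"tz":0.2,"wx":0,"wy":0,"wz":0,"hand":1},{"tx":0,"ty":0,"tz":0.3,"wx":0,"wy":0,"wz":0,"hand":1},{"tx":0,"ty":0,"tz":0.4,"wx":0,"wy":0,"wz":0,"hand":1},{"tx":0,"ty":0,"tz":0.4,"wx":0,"wy":0,"wz":0,"hand":1},{"tx":0,"ty":0,"tz":0.4,"wx":0,"wy":0,"wz":0,"hand":1}]'
python3 -m handwheel '[{"tx":0,"ty":0,"tz":0.1,"wx":0,"wy":0,"wz":0,"hand":1},{"tx":0,"ty":0,"tz":0.2,"wx":0,"wy":0,"wz":0,"hand":1},{"tx":0,"ty":0,"tz":0.2,"wx":0,"wy":0,"wz":0,"hand":1},{"tx":0,"ty":0,"tz":0.2,"wx":0,"wy":0,"wz":0,"hand":1}]'
```

```text
time: 3.98
ee_pos: [0.6749, 0.1272, 0.1053]
eef_rot: [0.993, -0.12, 0.0, -0.0]
wrist_force: [-0.6, 1.0, 1.5]
gripper_width: 0.001
time: 4.32
ee_pos: [0.6749, 0.1275, 0.1035]
eef_rot: [0.993, -0.12, 0.0, -0.0]
wrist_force: [-1.3, 1.6, 2.8]
gripper_width: -0.002
```

```bash
for i in 1 2; do python3 -m handwheel '[{"tx":0,"ty":0,"tz":0.1,"wx":0,"wy":0,"wz":0,"hand":1},{"tx":0,"ty":0,"tz":0.1,"wx":0,"wy":0,"wz":0,"hand":1},{"tx":0,"ty":0,"tz":0.1,"wx":0,"wy":0,"wz":0,"hand":1}]' | grep -E "pos|wrist"; done; python3 -c "
from h import *
save('side','side5');save('wrist','wrist5');p=ld('side5')['p'];cv2.imwrite('pics/side5c.png',cv2.resize(p[140:270,120:280],None,fx=4.5,fy=4.5,interpolation=2)[...,::-1])"
```

```text
ee_pos: [0.6748, 0.1276, 0.1032]
wrist_force: [-2.5, 2.2, 7.8]
ee_pos: [0.6748, 0.1277, 0.103]
wrist_force: [-3.7, 2.8, 12.5]
```

View pics/side5c.png

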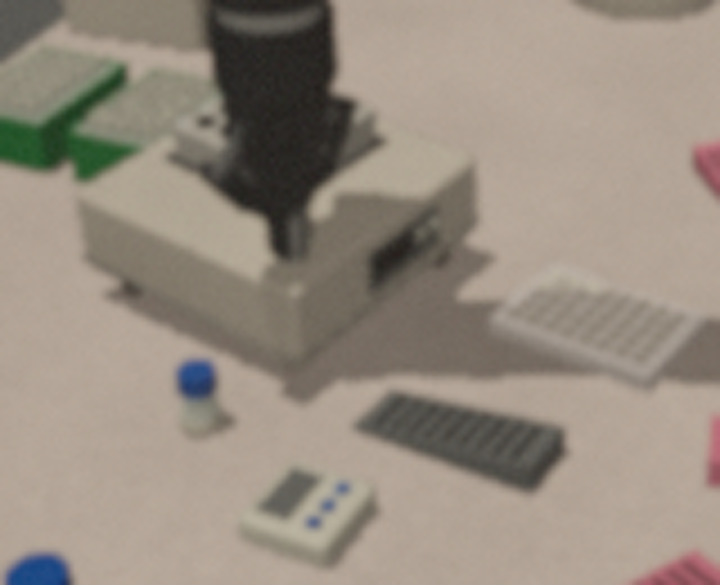

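View pics/wrist5.png

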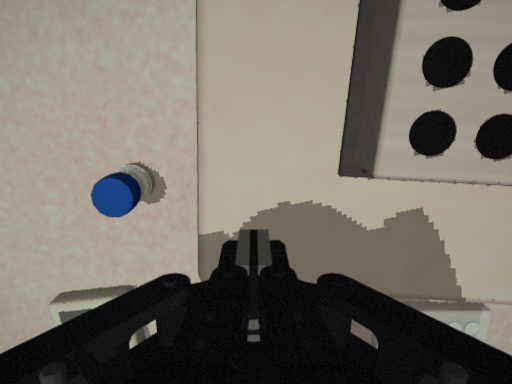

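```bash
python3 -m handwheel '[{"tx":0,"ty":0,"tz":-0.3,"wx":0,"wy":0,"wz":0,"hand":1},{"tx":0,"ty":0,"tz":-0.5,"wx":0,"wy":0,"wz":0,"hand":1},{"tx":0,"ty":0,"tz":-0.7,"wx":0,"wy":0,"wz":0,"hand":1},{"tx":0,"ty":0,"tz":-1,"wx":0,"wy":0,"wz":0,"hand":1},{"tx":0,"ty":0,"tz":-3,"wx":0,"wy":0,"wz":0,"hand":1},{"tx":-2,"ty":0,"tz":-5,"wx":0,"wy":0,"wz":0,"hand":1},{"tx":-5.5,"ty":-0.1,"tz":-6,"wx":0,"wy":0,"wz":0,"hand":0.62},{"tx":-9,"ty":-0.2,"tz":-6,"wx":0,"wy":0,"wz":-0.02,"hand":0.62},{"tx":-12.5,"ty":-0.3,"tz":-6,"wx":0,"wy":0,"wz":-0.04,"hand":0.62},{"tx":-16,"ty":-0.4,"tz":-6,"wx":0,"wy":0,"wz":-0.06,"hand":0.62}]'
python3 rel.py .440 .190 .10 -10.5
```

```text
time: 5.75
ee_pos: [0.5189, 0.1693, 0.1616]
eef_rot: [0.996, -0.09, 0.0, -0.0]
wrist_force: [-0.6, 1.4, 0.2]
gripper_width: 0.191
t 5.75 pos [0.5189 0.1693 0.1616] yaw -10.35 tilt z [ 6.e-04  0.e+00 -1.e+00]
shift cm [-8.14 -0.61  6.16] rot [-0.0002 -0.0006  0.0025] F [-0.56  1.35  0.16]
```

```bash
python3 -m handwheel '[{"tx":-3,"ty":-0.2,"tz":0,"wx":0,"wy":0,"wz":0,"hand":0.62},{"tx":-6,"ty":-0.4,"tz":0,"wx":0,"wy":0,"wz":0,"hand":0.62},{"tx":-8,"ty":-0.6,"tz":2,"wx":0,"wy":0,"wz":0,"hand":0.62},{"tx":-8.5,"ty":-0.6,"tz":4,"wx":0,"wy":0,"wz":0,"hand":0.62},{"tx":-8.5,"ty":-0.6,"tz":5.5,"wx":0,"wy":0,"wz":0,"hand":0.62},{"tx":-8.5,"ty":-0.6,"tz":6,"wx":0,"wy":0,"wz":0,"hand":0.62},{"tx":-8.5,"ty":-0.6,"tz":6,"wx":0,"wy":0,"wz":0,"hand":0.62},{"tx":-8.5,"ty":-0.6,"tz":6,"wx":0,"wy":0,"wz":0,"hand":0.62},{"tx":-8.5,"ty":-0.6,"tz":6,"wx":0,"wy":0,"wz":0,"hand":0.62}]'
python3 rel.py .440 .190 .10 -10.5
python3 -c "
from h import *
save('wrist','wrist6');save('top','top6');p=ld('top6')['p'];cv2.imwrite('pics/top6c.png',cv2.resize(p[100:240,150:290],None,fx=4,fy=4,interpolation=2)[...,::-1])"
```

```text
time: 6.5
ee_pos: [0.4387, 0.1905, 0.1019]
eef_rot: [0.996, -0.091, 0.001, -0.0]
wrist_force: [-0.5, -0.2, 0.5]
gripper_width: 0.189
t 6.5 pos [0.4387 0.1905 0.1019] yaw -10.43 tilt z [ 1.6e-03  4.0e-04 -1.0e+00]
shift cm [0.13 0.02 0.19] rot [-0.0007 -0.0015  0.0013] F [-0.46 -0.17  0.46]
```

View pics/wrist6.png

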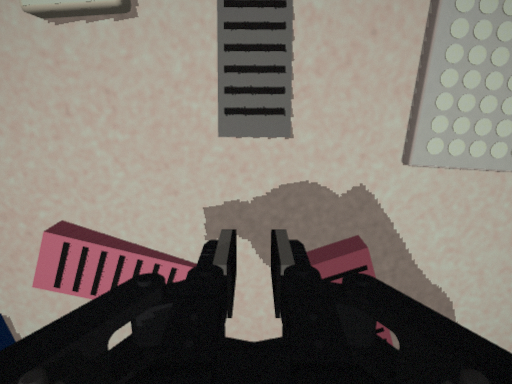

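View pics/top6c.png

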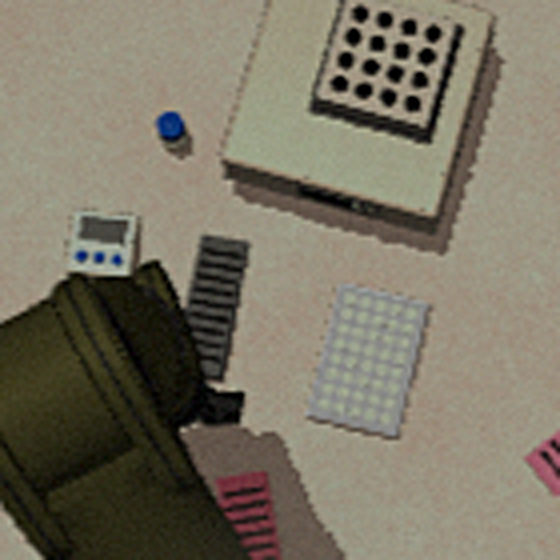

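Run:
```python
from h import *
z=ld('wrist6');f=lambda u,v,h:px(z,u,v,h).round(4)
a=f(219,136,.022);b=f(292,137,.022);print(a,b,(a+b)/2,np.linalg.norm(a-b),np.degrees(np.arctan2(-(a-b)[0],(a-b)[1])))
T=np.linalg.inv(np.vstack([np.c_[[[.983,-.182,0],[-.182,-.983,0],[0,0,-1]],[.4387,.1905,.1019]],[0,0,0,1]]))
for n,p in {'pr':(360,237,.0),'pr top':(365,250,.02),'pl':(195,265,.02),'prleft':(305,260,0)}.items():
  P=f(*p);print(n,P,(T@np.r_[P,1]).round(4))
for p in [(219,40),(218,5),(289,40)]: print(px(z,*p).round(4))
```

```text
[0.4886 0.2041 0.022 ] [0.4797 0.1594 0.022 ] [0.48415 0.18175 0.022  ] 0.045577406683575156 -11.260624586439665
pr [0.3941 0.1184 0.    ] [-0.0307  0.079   0.1019  1.    ]
pr top [0.3935 0.1212 0.02  ] [-0.0318  0.0764  0.0819  1.    ]
pl [0.4036 0.2397 0.02  ] [-0.0435 -0.042   0.0819  1.    ]
prleft [0.3827 0.1616 0.    ] [-0.0498  0.0386  0.1019  1.    ]
[0.5442 0.1932 0.0128]
[0.5628 0.1898 0.0133]
[0.5363 0.1517 0.014 ]
```

```bash
python3 -m handwheel '[{"tx":0,"ty":0,"tz":2,"wx":0,"wy":0,"wz":0.01,"hand":0.62},{"tx":0,"ty":0,"tz":4.5,"wx":0,"wy":0,"wz":0.01,"hand":0.62},{"tx":0,"ty":0,"tz":6.5,"wx":0,"wy":0,"wz":0.01,"hand":0.62},{"tx":0,"ty":0,"tz":7.4,"wx":0,"wy":0,"wz":0.01,"hand":0.62},{"tx":0,"ty":0,"tz":7.8,"wx":0,"wy":0,"wz":0.01,"hand":0.62},{"tx":0,"ty":0,"tz":7.8,"wx":0,"wy":0,"wz":0.01,"hand":0.62},{"tx":1,"ty":0,"tz":7.8,"wx":0,"wy":0,"wz":0.01,"hand":0.62},{"tx":2,"ty":0,"tz":7.8,"wx":0,"wy":0,"wz":0.01,"hand":0.62},{"tx":2.8,"ty":0,"tz":7.8,"wx":0,"wy":0,"wz":0.01,"hand":0.62},{"tx":2.8,"ty":0,"tz":7.8,"wx":0,"wy":0,"wz":0.01,"hand":0.62}]'
python3 rel.py .559 .161 .023 -16
```

```text
time: 7.43
ee_pos: [0.4693, 0.185, 0.0243]
eef_rot: [0.995, -0.097, 0.003, -0.001]
wrist_force: [0.2, -0.3, -0.2]
gripper_width: 0.192
t 7.4333 pos [0.4693 0.185  0.0243] yaw -11.1 tilt z [ 5.8e-03  9.0e-04 -1.0e+00]
shift cm [9.26 0.63 0.17] rot [-0.0023 -0.0054  0.0856] F [ 0.24 -0.29 -0.18]
```

```bash
python3 -m handwheel '[{"tx":0.5,"ty":0,"tz":0.1,"wx":0,"wy":0,"wz":0.0,"hand":0.62},{"tx":1,"ty":0.02,"tz":0.1,"wx":0,"wy":0,"wz":0.0,"hand":0.62},{"tx":1.7,"ty":0.08,"tz":0.1,"wx":0,"wy":0,"wz":0.01,"hand":0.62},{"tx":2.4,"ty":0.14,"tz":0.1,"wx":0,"wy":0,"wz":0.02,"hand":0.62},{"tx":3.1,"ty":0.2,"tz":0.1,"wx":0,"wy":0,"wz":0.03,"hand":0.62},{"tx":3.8,"ty":0.26,"tz":0.1,"wx":0,"wy":0,"wz":0.035,"hand":0.62},{"tx":4.5,"ty":0.31,"tz":0.1,"wx":0,"wy":0,"wz":0.04,"hand":0.62},{"tx":5.1,"ty":0.35,"tz":0.1,"wx":0,"wy":0,"wz":0.05,"hand":0.62},{"tx":5.5,"ty":0.38,"tz":0.1,"wx":0,"wy":0,"wz":0.05,"hand":0.62},{"tx":5.5,"ty":0.38,"tz":0.1,"wx":0,"wy":0,"wz":0.05,"hand":0.62}]'
python3 rel.py .559 .161 .023 -16
python3 -c "
from h import *
save('wrist','wrist7');save('top','top7');p=ld('top7')['p'];cv2.imwrite('pics/top7c.png',cv2.resize(p[100:240,150:290],None,fx=4,fy=4,interpolation=2)[...,::-1])"
```

```text
time: 8.27
ee_pos: [0.52, 0.1708, 0.0223]
eef_rot: [0.993, -0.121, 0.001, -0.0]
wrist_force: [0.1, 0.6, -1.1]
gripper_width: 0.188
t 8.2667 pos [0.52   0.1708 0.0223] yaw -13.88 tilt z [ 1.7e-03 -1.0e-04 -1.0e+00]
shift cm [ 4.02  0.02 -0.06] rot [-0.0003 -0.0017  0.037 ] F [ 0.06  0.59 -1.05]
```

View pics/wrist7.png

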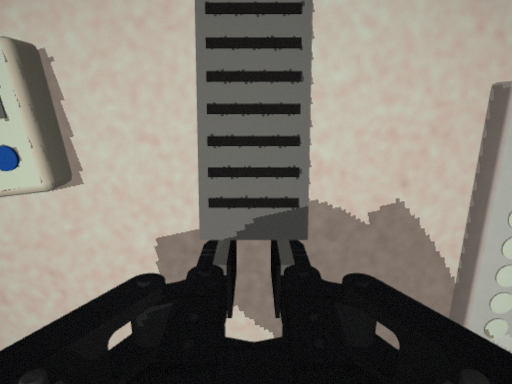

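View pics/top7c.png

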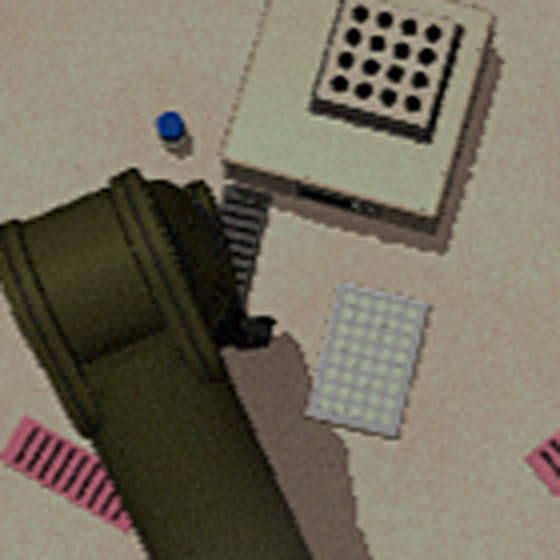

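Run:
```python
from h import *
z=ld('wrist7');f=lambda u,v,h:px(z,u,v,h)
a=f(200,240,.022);b=f(308,240,.022);m=(a+b)/2;print(a,b,m,np.linalg.norm(a-b))
y=np.radians(-13.9-0.0);ex=np.array([np.cos(y),np.sin(y)]);ey=np.array([-ex[1],ex[0]])
print('tcp->face',(m[:2]-[.52,.1708])@ex,(m[:2]-[.52,.1708])@ey)
foot=np.array([.679,.1265]);d=foot-m[:2];print('foot along',d@ex,'lat',d@ey)
```

```text
[0.5367722  0.19070279 0.022     ] [0.52594143 0.14691804 0.022     ] [0.53135682 0.16881041 0.022     ] 0.04510443405126702
tcp->face 0.011502202940404159 0.0007968995098981738
foot along 0.15348381991227097 lat -0.005603380889927089
```

```bash
python3 -m handwheel '[{"tx":0.4,"ty":0.03,"tz":0,"wx":0,"wy":0,"wz":0.005,"hand":0.62},{"tx":0.8,"ty":0.06,"tz":0,"wx":0,"wy":0,"wz":0.01,"hand":0.62},{"tx":1.3,"ty":0.09,"tz":0,"wx":0,"wy":0,"wz":0.015,"hand":0.62},{"tx":1.7,"ty":0.12,"tz":0,"wx":0,"wy":0,"wz":0.02,"hand":0.62},{"tx":2,"ty":0.15,"tz":0,"wx":0,"wy":0,"wz":0.02,"hand":0.62},{"tx":2.2,"ty":0.17,"tz":0,"wx":0,"wy":0,"wz":0.025,"hand":0.62},{"tx":2.4,"ty":0.18,"tz":0,"wx":0,"wy":0,"wz":0.025,"hand":0.62},{"tx":2.5,"ty":0.2,"tz":0,"wx":0,"wy":0,"wz":0.025,"hand":0.62},{"tx":2.5,"ty":0.2,"tz":0,"wx":0,"wy":0,"wz":0.025,"hand":0.62}]'
python3 rel.py .559 .161 .023 -16
```

```text
time: 9.12
ee_pos: [0.5427, 0.1633, 0.0223]
eef_rot: [0.991, -0.133, 0.0, 0.0]
wrist_force: [0.6, -0.7, 0.6]
gripper_width: 0.188
t 9.1167 pos [0.5427 0.1633 0.0223] yaw -15.26 tilt z [ 4.e-04 -1.e-04 -1.e+00]
shift cm [ 1.63 -0.21 -0.07] rot [-0.     -0.0004  0.0129] F [ 0.61 -0.69  0.63]
```

```bash
python3 -m handwheel '[{"tx":0.1,"ty":0,"tz":0,"wx":0,"wy":0,"wz":0,"hand":0.62},{"tx":0.25,"ty":0,"tz":0,"wx":0,"wy":0,"wz":0,"hand":0.62},{"tx":0.4,"ty":0,"tz":0,"wx":0,"wy":0,"wz":0,"hand":0.62},{"tx":0.5,"ty":0,"tz":0,"wx":0,"wy":0,"wz":0,"hand":0.62},{"tx":0.6,"ty":0,"tz":0,"wx":0,"wy":0,"wz":0,"hand":0.62},{"tx":0.7,"ty":0,"tz":0,"wx":0,"wy":0,"wz":0,"hand":0.62},{"tx":0.7,"ty":0,"tz":0,"wx":0,"wy":0,"wz":0,"hand":0.62},{"tx":0.7,"ty":0,"tz":0,"wx":0,"wy":0,"wz":0,"hand":0.62}]'
```

```text
time: 9.78
ee_pos: [0.5495, 0.1615, 0.0223]
eef_rot: [0.991, -0.133, 0.0, -0.0]
wrist_force: [-0.1, 0.5, -0.2]
gripper_width: 0.189
```

```bash
python3 -m handwheel '[{"tx":0.1,"ty":0,"tz":0,"wx":0,"wy":0,"wz":0,"hand":0.62},{"tx":0.2,"ty":0,"tz":0,"wx":0,"wy":0,"wz":0,"hand":0.62},{"tx":0.3,"ty":0,"tz":0,"wx":0,"wy":0,"wz":0,"hand":0.62},{"tx":0.3,"ty":0,"tz":0,"wx":0,"wy":0,"wz":0,"hand":0.62}]'
```

```text
time: 10.12
ee_pos: [0.5524, 0.1607, 0.0223]
eef_rot: [0.991, -0.133, 0.0, -0.0]
wrist_force: [0.5, -0.8, -0.8]
gripper_width: 0.189
```

```bash
python3 -m handwheel '[{"tx":0.1,"ty":0,"tz":0,"wx":0,"wy":0,"wz":0,"hand":0.62},{"tx":0.2,"ty":0,"tz":0,"wx":0,"wy":0,"wz":0,"hand":0.62},{"tx":0.2,"ty":0,"tz":0,"wx":0,"wy":0,"wz":0,"hand":0.62},{"tx":0.2,"ty":0,"tz":0,"wx":0,"wy":0,"wz":0,"hand":0.62}]'
```

```text
time: 10.45
ee_pos: [0.5543, 0.1602, 0.0223]
eef_rot: [0.991, -0.133, 0.0, -0.0]
wrist_force: [-0.1, -0.5, -0.3]
gripper_width: 0.189
```

```bash
python3 -m handwheel '[{"tx":0.1,"ty":0,"tz":0,"wx":0,"wy":0,"wz":0,"hand":0.62},{"tx":0.2,"ty":0,"tz":0,"wx":0,"wy":0,"wz":0,"hand":0.62},{"tx":0.2,"ty":0,"tz":0,"wx":0,"wy":0,"wz":0,"hand":0.62},{"tx":0.2,"ty":0,"tz":0,"wx":0,"wy":0,"wz":0,"hand":0.62}]'; python3 -c "
from h import *
save('wrist','wrist8');save('side','side8');p=ld('side8')['p'];cv2.imwrite('pics/side8c.png',cv2.resize(p[140:270,120:280],None,fx=4.5,fy=4.5,interpolation=2)[...,::-1])"
```

```text
time: 10.78
ee_pos: [0.5562, 0.1596, 0.0223]
eef_rot: [0.991, -0.133, 0.0, 0.0]
wrist_force: [0.3, 0.5, 0.2]
gripper_width: 0.192
```

View pics/side8c.png

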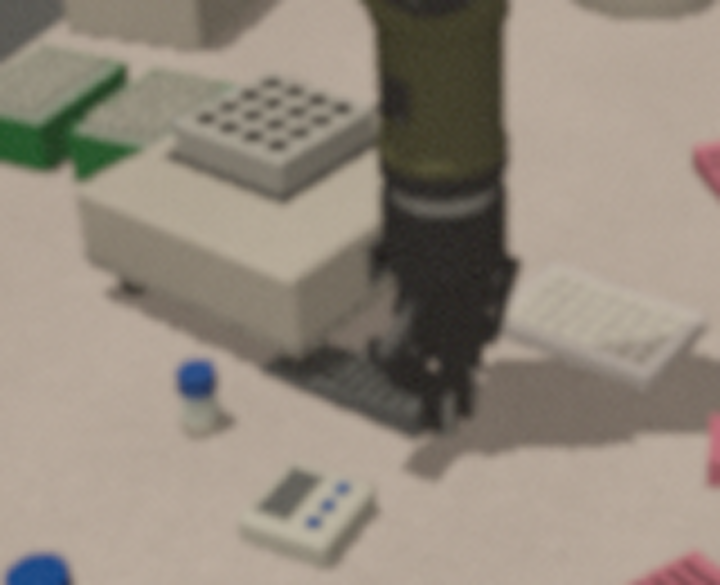

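View pics/wrist8.png

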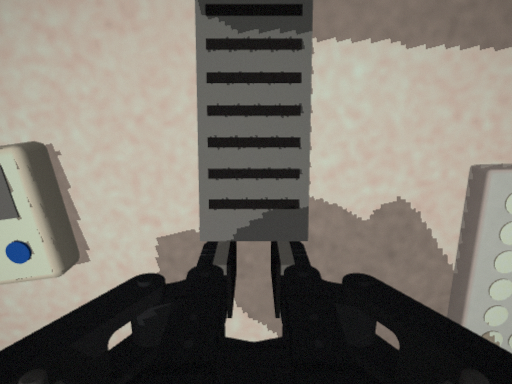

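```bash
python3 -m handwheel '[{"tx":0.1,"ty":0,"tz":0,"wx":0,"wy":0,"wz":0,"hand":0.62},{"tx":0.2,"ty":0,"tz":0,"wx":0,"wy":0,"wz":0,"hand":0.62},{"tx":0.2,"ty":0,"tz":0,"wx":0,"wy":0,"wz":0,"hand":0.62},{"tx":0.2,"ty":0,"tz":0,"wx":0,"wy":0,"wz":0,"hand":0.62}]'
```

```text
time: 11.22
ee_pos: [0.5575, 0.1592, 0.0222]
eef_rot: [0.991, -0.133, -0.0, 0.0]
wrist_force: [-1.0, 0.5, -0.2]
gripper_width: 0.187
```

```bash
python3 -m handwheel '[{"tx":0.1,"ty":0,"tz":0,"wx":0,"wy":0,"wz":0,"hand":0.62},{"tx":0.2,"ty":0,"tz":0,"wx":0,"wy":0,"wz":0,"hand":0.62},{"tx":0.2,"ty":0,"tz":0,"wx":0,"wy":0,"wz":0,"hand":0.62},{"tx":0.2,"ty":0,"tz":0,"wx":0,"wy":0,"wz":0,"hand":0.62}]'
```

```text
time: 11.55
ee_pos: [0.5589, 0.1589, 0.0222]
eef_rot: [0.991, -0.133, -0.001, 0.0]
wrist_force: [-4.1, 1.1, 3.5]
gripper_width: 0.196
```

```bash
python3 -m handwheel '[{"tx":0.1,"ty":0,"tz":0,"wx":0,"wy":0,"wz":0,"hand":0.62},{"tx":0.2,"ty":0,"tz":0,"wx":0,"wy":0,"wz":0,"hand":0.62},{"tx":0.2,"ty":0,"tz":0,"wx":0,"wy":0,"wz":0,"hand":0.62},{"tx":0.2,"ty":0,"tz":0,"wx":0,"wy":0,"wz":0,"hand":0.62}]'
```

```text
time: 11.88
ee_pos: [0.5602, 0.1585, 0.0222]
eef_rot: [0.991, -0.132, -0.001, 0.0]
wrist_force: [-5.6, 1.6, 3.7]
gripper_width: 0.192
```

```bash
python3 -m handwheel '[{"tx":-0.3,"ty":0,"tz":0,"wx":0,"wy":0,"wz":0,"hand":0.62},{"tx":-0.8,"ty":0,"tz":0,"wx":0,"wy":0,"wz":0,"hand":0.62},{"tx":-2,"ty":0,"tz":0,"wx":0,"wy":0,"wz":0,"hand":0.62},{"tx":-3,"ty":0,"tz":-1,"wx":0,"wy":0,"wz":0,"hand":0.62},{"tx":-3,"ty":0,"tz":-4,"wx":0,"wy":0,"wz":0,"hand":1},{"tx":-2,"ty":0,"tz":-7.5,"wx":0,"wy":0,"wz":0,"hand":1},{"tx":0,"ty":0,"tz":-11,"wx":0,"wy":0,"wz":0,"hand":1},{"tx":2,"ty":0,"tz":-13,"wx":0,"wy":0,"wz":0,"hand":1},{"tx":2,"ty":0,"tz":-13,"wx":0,"wy":0,"wz":0,"hand":1},{"tx":2,"ty":0,"tz":-13,"wx":0,"wy":0,"wz":0,"hand":1}]'
python3 rel.py .677 .127 .125 -15
python3 -c "
from h import *
save('wrist','wrist9');save('side','side9');p=ld('side9')['p'];cv2.imwrite('pics/side9c.png',cv2.resize(p[140:270,120:280],None,fx=4.5,fy=4.5,interpolation=2)[...,::-1])"
```

```text
time: 12.72
ee_pos: [0.5835, 0.1522, 0.1538]
eef_rot: [0.991, -0.134, 0.003, -0.001]
wrist_force: [-0.5, -0.8, -1.1]
gripper_width: 0.001
t 12.7167 pos [0.5835 0.1522 0.1538] yaw -15.37 tilt z [ 5.8e-03  5.0e-04 -1.0e+00]
shift cm [ 9.67 -0.04  2.93] rot [-0.002  -0.0055 -0.0064] F [-0.49 -0.78 -1.05]
```

View pics/wrist9.png

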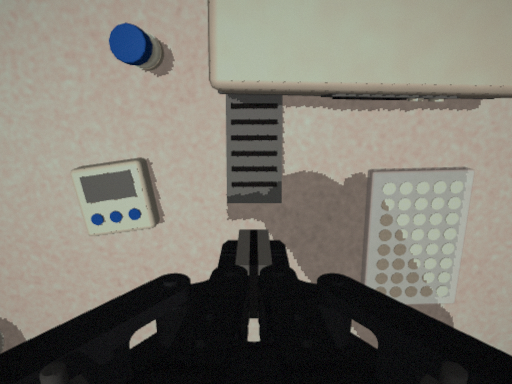

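View pics/side9c.png

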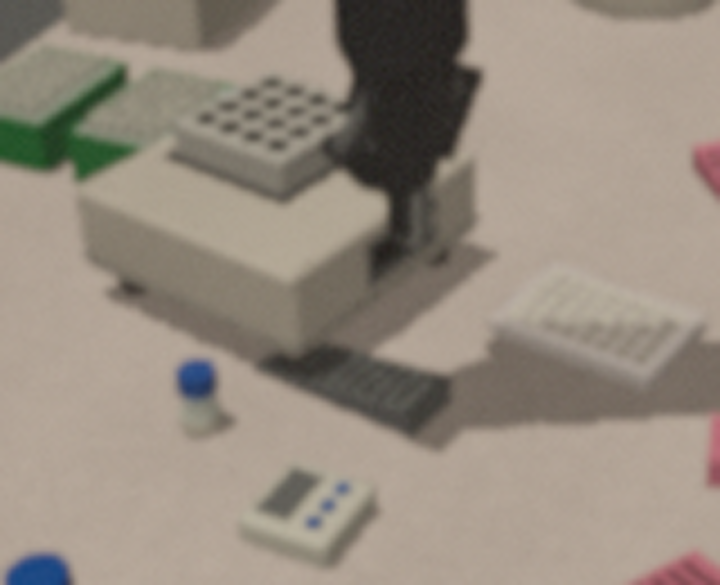

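```bash
python3 - <<'E'
from h import *
z=ld('wrist9');f=lambda u,v,h:px(z,u,v,h)
c=f(210,87,.092);e=f(500,96,.092);a=f(227,203,.022);b=f(282,203,.022);m=(a+b)/2
y=np.radians(-16.1);xh=np.array([np.cos(y),np.sin(y)]);yh=np.array([-xh[1],xh[0]])
foot=c[:2]+.024*(xh-yh);print('corner',c,'edge yaw',np.degrees(np.arctan2(-(c-e)[0],(c-e)[1])),'foot',foot,'face',m)
w=a-b;wy=w[:2]/np.linalg.norm(w[:2]);wx=np.array([wy[1],-wy[0]]);print('wedge yaw',np.degrees(np.arctan2(wx[1],wx[0])),'foot in wedge',(foot-m[:2])@wx-.065,(foot-m[:2])@wy)
E
python3 -m handwheel '[{"tx":2,"ty":0,"tz":0,"wx":0,"wy":0,"wz":0,"hand":1},{"tx":5,"ty":0,"tz":0,"wx":0,"wy":0,"wz":0,"hand":1},{"tx":8,"ty":0,"tz":1,"wx":0,"wy":0,"wz":0,"hand":1},{"tx":9.5,"ty":0,"tz":2,"wx":0,"wy":0,"wz":0,"hand":1},{"tx":9.7,"ty":0,"tz":2.8,"wx":0,"wy":0,"wz":0,"hand":1},{"tx":9.7,"ty":0,"tz":3.4,"wx":0,"wy":0,"wz":0,"hand":1},{"tx":9.7,"ty":0,"tz":3.8,"wx":0,"wy":0,"wz":0,"hand":1},{"tx":9.7,"ty":0,"tz":4.1,"wx":0,"wy":0,"wz":0,"hand":1},{"tx":9.7,"ty":0,"tz":4.2,"wx":0,"wy":0,"wz":0,"hand":1},{"tx":9.7,"ty":0,"tz":4.2,"wx":0,"wy":0,"wz":0,"hand":1}]'
```

```text
corner [0.66257751 0.15631283 0.092     ] edge yaw -17.095088402717558 foot [0.67898065 0.12659858] face [0.57103182 0.15599346 0.022     ]
wedge yaw -15.351684131472103 foot in wedge 0.0468792031993218 0.00023266385695325166
time: 13.65
ee_pos: [0.6738, 0.1281, 0.1103]
eef_rot: [0.991, -0.132, -0.0, -0.0]
wrist_force: [0.2, 0.2, 1.6]
gripper_width: 0.003
```

```bash
python3 -m handwheel '[{"tx":0,"ty":0,"tz":0.05,"wx":0,"wy":0,"wz":0,"hand":1},{"tx":0,"ty":0,"tz":0.1,"wx":0,"wy":0,"wz":0,"hand":1},{"tx":0,"ty":0,"tz":0.15,"wx":0,"wy":0,"wz":0,"hand":1},{"tx":0,"ty":0,"tz":0.15,"wx":0,"wy":0,"wz":0,"hand":1}]'
```

```text
time: 13.98
ee_pos: [0.6747, 0.1274, 0.109]
eef_rot: [0.991, -0.133, 0.0, -0.0]
wrist_force: [-0.2, -0.1, 1.3]
gripper_width: 0.0
```

```bash
python3 -m handwheel '[{"tx":0,"ty":0,"tz":0.05,"wx":0,"wy":0,"wz":0,"hand":1},{"tx":0,"ty":0,"tz":0.1,"wx":0,"wy":0,"wz":0,"hand":1},{"tx":0,"ty":0,"tz":0.1,"wx":0,"wy":0,"wz":0,"hand":1}]'
```

```text
time: 14.23
ee_pos: [0.6747, 0.1275, 0.1089]
eef_rot: [0.991, -0.133, 0.0, -0.0]
wrist_force: [-1.3, 0.0, 6.4]
gripper_width: -0.001
```

Stiff now. One small step more, held for over 0.5 s.

```bash
python3 -m handwheel '[{"tx":0,"ty":0,"tz":0.05,"wx":0,"wy":0,"wz":0,"hand":1},{"tx":0,"ty":0,"tz":0.05,"wx":0,"wy":0,"wz":0,"hand":1},{"tx":0,"ty":0,"tz":0.05,"wx":0,"wy":0,"wz":0,"hand":1},{"tx":0,"ty":0,"tz":0.05,"wx":0,"wy":0,"wz":0,"hand":1},{"tx":0,"ty":0,"tz":0.05,"wx":0,"wy":0,"wz":0,"hand":1},{"tx":0,"ty":0,"tz":0.05,"wx":0,"wy":0,"wz":0,"hand":1},{"tx":0,"ty":0,"tz":0.05,"wx":0,"wy":0,"wz":0,"hand":1}]'
```

```text
time: 14.82
ee_pos: [0.6747, 0.1275, 0.1088]
eef_rot: [0.991, -0.133, 0.0, -0.0]
wrist_force: [-2.8, -0.5, 9.6]
gripper_width: 0.001
```

```bash
python3 -m handwheel '[{"tx":0,"ty":0,"tz":-0.2,"wx":0,"wy":0,"wz":0,"hand":1},{"tx":0,"ty":0,"tz":-0.5,"wx":0,"wy":0,"wz":0,"hand":1},{"tx":0,"ty":0,"tz":-1.5,"wx":0,"wy":0,"wz":0,"hand":1},{"tx":0,"ty":0,"tz":-4,"wx":0,"wy":0,"wz":0,"hand":1},{"tx":-2,"ty":0,"tz":-7,"wx":0,"wy":0,"wz":0,"hand":1},{"tx":-5,"ty":0,"tz":-9,"wx":0,"wy":0,"wz":0,"hand":1},{"tx":-7.5,"ty":0,"tz":-11,"wx":0,"wy":0,"wz":0,"hand":1},{"tx":-8,"ty":0,"tz":-12,"wx":0,"wy":0,"wz":0,"hand":1},{"tx":-8,"ty":0,"tz":-12,"wx":0,"wy":0,"wz":0,"hand":1},{"tx":-8,"ty":0,"tz":-12,"wx":0,"wy":0,"wz":0,"hand":1}]'
python3 -c "
from h import *
save('wrist','wrist10');save('side','side10');save('top','top10')
p=ld('side10')['p'];cv2.imwrite('pics/side10c.png',cv2.resize(p[140:270,120:280],None,fx=4.5,fy=4.5,interpolation=2)[...,::-1])"
```

```text
time: 15.65
ee_pos: [0.5985, 0.1483, 0.2281]
eef_rot: [0.991, -0.133, 0.001, -0.0]
wrist_force: [0.4, 0.7, -0.4]
gripper_width: -0.0
```

View pics/wrist10.png

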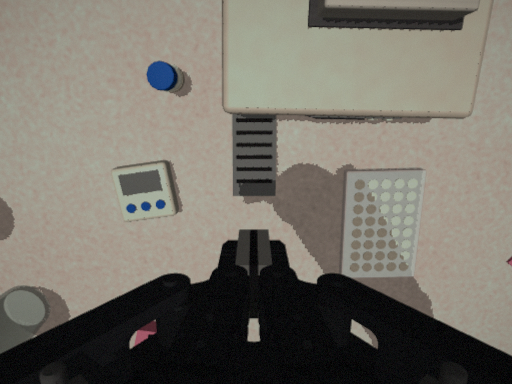

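View pics/side10c.png

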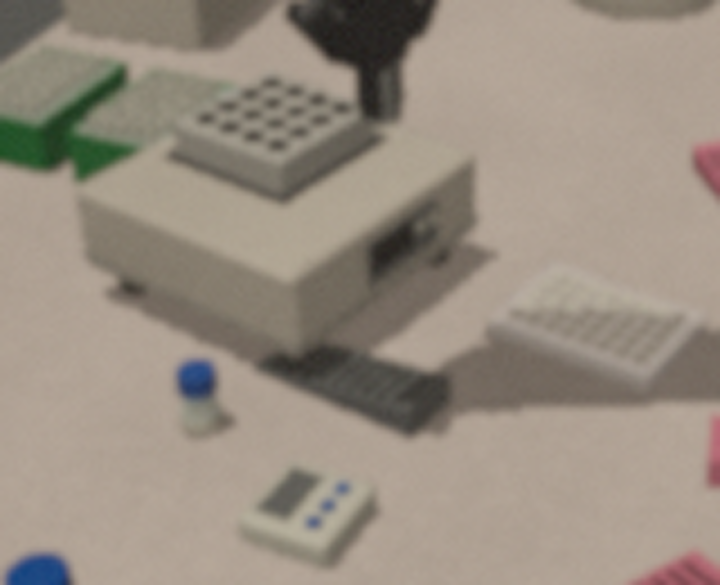

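```bash
python3 -c "
from h import *
a=ld('side9')['p'].astype(int);b=ld('side10')['p'].astype(int)
print(np.abs(a-b)[205:245,175:225].mean(), np.abs(a-b)[225:260,150:175].mean())
env.finish_job()"
```

```text
3.758 1.84
the job is handed in; nothing more can be done
```

The wedge is snug under the short foot and the heater no longer rocks. I handed the job in at about 16 s with the arm clear.

- **First press:** the corner gave way about 5–6 mm at 1.5–3 N, a tilt of about 0.05 rad. The short foot then met the bench and the force rose to 12.5 N.
- **Wedge:** I pushed the thick end with two fingertips until the push force rose to about 5.8 N, at the top of the 4–6 N snug range. In the wrist picture, the foot sits about 0.2 mm off the wedge's middle line and 47 mm toward the thin end from its centre.
- **Second press:** held at 9.6 N, the corner moved only about 0.2 mm, so it no longer rocks.
- **Last pictures:** the wedge is still in place under the foot. The heater shows no visible shift, and its front-left corner measured the same to 1 mm before and after the push. The timer, microplate and vial look undisturbed. I did not check the items farther away individually.

**Checks that failed or disagreed:**
- The top and wrist cameras differed by about 7 mm on the heater's position. I used the wrist value, and the push agreed with it: the foot met the wedge where that value predicted.
- My first move call was refused because rows must list every key. Nothing moved.
- The last pixel comparison of the wedge area, before and after the second press, differed slightly more (3.8) than a plain area (1.8). The gripper's shadow had moved between the two pictures, and the wedge outline was the same to a pixel or so.

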